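Load a watch leak tester, latch its lid tight and wind its timer

TASK

Run the next batch through the leak tester: put the tested watch case that is still in the chamber into the wooden outgoing tray, and lay every watch case waiting on the mat flat on the chamber floor, none on top of another. Then swing the lid shut, turn its T-handle latch a full quarter turn clockwise so that the lid is drawn tight on its gasket, and last of all wind the timer key clockwise all the way to its stop. Leave the loupe, the screwdriver and the oil bottle where they are.

Things in the scene. Friction and masses are not known exactly. Their poses are not given: they have to be found in the camera images.
- tester: bench leak tester, fixed; origin on the bench under the centre of its chamber, z up. Chamber: open-topped aluminium box, inside 200 mm (x) by 220 mm (y), rim 85 mm above the bench, walls 12 mm, rubber gasket on the rim. On its +y side (y = 122 to 234 mm) a grey control panel 70 mm high with the timer in its middle; the gauge and air nozzle on it are not used.
- chamber_floor (a point): centre of the chamber's flat floor, 40 mm above the bench. A steel keeper for the latch's pawl juts 14 mm in from the middle of the chamber's -y wall, 28 to 41 mm above the floor
- lid (a joint): lid hinge, rad: 0 = drawn tight, about 0.012 to 0.022 = resting shut on the gasket, 1.9 = fully open. Hinge line parallel to the tester's x through y = +128, z = 90 mm of its frame, at its underside. Lid: 14 mm plate, 224 mm wide, 6 to 252 mm from the hinge line, 0.6 kg. The stiff hinge holds at any angle (8 N at the edge moves it). Merely pressed down, it springs back off the gasket
- lid_edge (a point): middle of the lid's free edge, on its upper (outer) face, 252 mm from the hinge line
- latch (a joint): the lid's T-handle, rad: 0 = unlatched, grows clockwise seen from above (lid shut), stop at 1.62. At 0 its bar is parallel to the tester's x. From about 0.7 its pawl runs under the keeper and draws the lid down, fully from about 1.3, with up to 0.4 N m. Friction keeps it where it is left. If turned while the lid is open, the pawl lands on the keeper and the lid cannot shut
- latch_grip (a point): centre of the T-handle's bar, on the latch axis, 202 mm from the hinge line and 36 mm above the lid's upper face. The bar is 72 mm long, 16 mm wide and 18 mm high, black, with 27 mm free below it. The pawl on its shaft hangs 30 mm below the lid
- key (a joint): winding key of the clockwork timer, rad: 0 = run down, grows clockwise seen from above, stop at 4.71 = fully wound. At 0 its wing is parallel to the tester's x. Sprung, at most about 0.25 N m to turn; a click keeps it wherever it is let go (the slow running down is not seen here).
- key_grip (a point): on the key's axis, 103 mm above the bench, 185 mm along +y from the tester's origin. The key's wing is a steel block 34 mm long, 10 mm thick, from 88 to 114 mm above the bench; the dial below it is at 76 mm
- mat: grey bench mat 220 x 200 mm, 2 mm thick, fixed on the bench, origin at the centre of its underside; the waiting cases lie on it
- tray: wooden outgoing tray, fixed, 130 mm along x, 120 mm along y, 16 mm high, walls and floor 4 mm, origin at the centre of its underside
- case0: steel watch case without strap: disc 41 mm across, 12 mm thick, origin at its centre, z out of the dial, 60 to 90 g. Lugs stick out along +x and -x, their tips flat at x = +-24.5 mm (49 mm over the lugs), y = +-7.5 to 11.5 mm, 0.5 to 8.5 mm above the underside; pinch it over the lug tips. A crown 4 mm long sticks out along -y. This one is tested: at the start it lies in the chamber.
- case1: watch case just like case0. At the start it waits on the mat, or is absent: two to four of the four are there.
- case2: watch case just like case0. At the start it waits on the mat, or is absent: two to four of the four are there.
- case3: watch case just like case0. At the start it waits on the mat, or is absent: two to four of the four are there.
- case4: watch case just like case0. At the start it waits on the mat, or is absent: two to four of the four are there.
- loupe: black eye loupe, 34 mm across and high, a bystander, origin at the centre of its underside
- driver: screwdriver 130 mm long lying on the bench, a bystander
- oil: small amber oil bottle, 30 mm across and 55 mm high, a bystander, origin at the centre of its underside
Mind the look-alikes: they are no part of the job. Leave any orange look-alike of the case0 alone.

How it is judged (in metres and radians):
On the way, in this order (a step that is already met when the one before it is completed fails the run):
1. the tested case lies in the outgoing tray and every waiting case lies flat on the chamber floor (x of case0 in the frame of tray between -0.055 and 0.055 m and y of case0 in the frame of tray between -0.05 and 0.05 m and z of case0 in the frame of tray between 0.005 and 0.016 m and (angle between case0's own z axis and vertical below 0.2 rad or angle between case0's own z axis and vertical above 2.94 rad) and x of case1 in the frame of tester between -0.09 and 0.09 m and y of case1 in the frame of tester between -0.1 and 0.1 m and z of case1 in the frame of tester between 0.041 and 0.052 m and (angle between case1's own z axis and vertical below 0.2 rad or angle between case1's own z axis and vertical above 2.94 rad) and x of case2 in the frame of tester between -0.09 and 0.09 m and y of case2 in the frame of tester between -0.1 and 0.1 m and z of case2 in the frame of tester between 0.041 and 0.052 m and (angle between case2's own z axis and vertical below 0.2 rad or angle between case2's own z axis and vertical above 2.94 rad) and x of case3 in the frame of tester between -0.09 and 0.09 m and y of case3 in the frame of tester between -0.1 and 0.1 m and z of case3 in the frame of tester between 0.041 and 0.052 m and (angle between case3's own z axis and vertical below 0.2 rad or angle between case3's own z axis and vertical above 2.94 rad) and x of case4 in the frame of tester between -0.09 and 0.09 m and y of case4 in the frame of tester between -0.1 and 0.1 m and z of case4 in the frame of tester between 0.041 and 0.052 m and (angle between case4's own z axis and vertical below 0.2 rad or angle between case4's own z axis and vertical above 2.94 rad)), for 0.2 s.
2. the lid is shut, resting on the gasket (value of joint lid below 0.03 rad), for 0.2 s.
3. the T-handle is turned home and the lid is drawn tight (value of joint latch above 1.4 rad and value of joint lid below 0.008 rad), for 0.2 s.
4. the timer key is wound to its stop (value of joint key above 4.4 rad), for 0.2 s.
At the end, for the whole second after the job is handed in: Every case that waited lies flat (within 0.2 rad, either face up) on the chamber floor, at rest; the tested case lies flat on the floor of the outgoing tray; the T-handle stands at 1.4 rad or more and the lid at less than 0.008 rad (squeezed on its gasket); the key is wound to 4.4 rad or more (all of step 1 and all of step 3 and value of joint key above 4.4 rad and linear speed of each of case0, case1, case2, case3, case4 below 0.03 m/s); the robot touches nothing.
It fails at once if the loupe is moved more than 3 cm (distance of loupe from where it was at the start of the episode above 0.03 m).
It fails at once if the screwdriver is moved more than 3 cm (distance of driver from where it was at the start of the episode above 0.03 m).
It fails at once if the oil bottle is moved more than 3 cm (distance of oil from where it was at the start of the episode above 0.03 m).
Of case1, case2, case3, case4 only 2 to 4 are there at a start; the rules pass over those that are not, and their reading is None.
At some moment in a run one of case0, case1, case2, case3, case4 may be knocked a few centimetres aside while the robot is not near it.
Once in a run the grip may slacken for a moment while it holds something.
It also fails if it takes over 210 s, if anything falls off the work surface, if the arm or the gripper's body presses on something with over 40 N, if the wrist force passes 120 N, or if a joint passes its speed limit or range.

ROBOT

A 7-joint arm with a two-finger parallel gripper is mounted at the origin on the work surface. World frame = base frame: x ahead of the robot, y to its left, z up, the work surface at z = 0. Lengths are in mm, angles in rad, forces in N, time in s.
With the tool pointing down it reaches from about 400 to 875 mm from the base axis. Payload 19.3 kg.
Tool frame: the origin (TCP) lies at the very end of the fingers, on their centre line; the grasp point (between the pads) lies 19 mm behind it (grip_point_offset is the z of the grasp point in the tool frame, in mm); z points along the fingers, y is the line along which they close (so a half turn about z gives the same grasp; the last joint's range is limited). The gripper opens to 85 mm and grips with 20 to 120 N. Pads are 22 mm wide; open, the fingers measure 114 mm over their backs; the gripper's body (76 mm by 85 mm) begins 54 mm behind the grasp point. The pads swing forward as they close: fully open they stand 13 mm farther back than shut.
Start: joints at [1.064, 0.521, -0.036, 1.599, 0.021, 1.021, -0.113], TCP at [264.373, -566.323, 231.291] pointing down, gripper open.
Joint ranges: [-2.91, 2.91], [-0.3, 2.13], [-1.5, 1.42], [0.17, 2.43], [-1.26, 4.41], [0.16, 1.93], [-2.52, 2.52]. Speed limits (rad/s): [1.89, 1.89, 2.39, 2.39, 3.01, 3.01, 3.01].

INTERFACE

Orientations are given as a 3x3 rotation matrix whose columns are the frame's x, y, z axes.
In Python, from workcell import movep, movel, goto_joints, open_gripper, clamp, wait, inverse_kinematics, read_state, camera, PlanningError, finish_job, grip_point_offset gives the robot as it stands. Calls block until the motion is done:
- movep(position, orientation): joint-space move of the TCP to a pose.
- movel(position, frame=None, max_speed=150, guard=None): straight line of the TCP; frame=None keeps the orientation; max_speed is the mean speed in mm/s. With guard (N) it stops when the force on the tool has changed by that much, and returns True; else False.
- goto_joints(angles): joint-space move.
- open_gripper() and clamp(): open the fingers fully, or close them until they stop; the grip force is fixed at half the most.
- wait(seconds).
- inverse_kinematics(position, orientation): joint angles nearest the present ones, or None.
- read_state(): the state.
- camera(name): name is "side" or "top"; returns a dict with "image" (400x640x3 uint8, blue, green, red), "range_z" (400x640 float32, mm along the optical axis (not along the pixel's ray), 0 where there is no reading), "fx", "fy", "cx", "cy" (pixels), "cam_to_world" (4x4, takes a point from camera to world coordinates). Camera axes: x right, y up, looking along -z (the intrinsics and any distortion apply to the point x, -y, -z); pixel columns grow to the right and rows downward; lengths in mm; the calibration is good to about 2 mm. A picture is of the moment at which its call begins.
A pose or a line that the arm cannot do raises PlanningError and nothing moves.
- finish_job(): hands the job in; it is judged then, once.
The state is a dict: "time": time; "qpos": joint angles; "qvel": joint speeds; "joint_efforts": joint torques, N m; "eef_pos": TCP position; "tool_rot": TCP orientation; "ft_force": force on the tool from outside, world axes, zero at the start; "torque": the same for the moment, N m; "finger_gap": finger opening in mm; "gripper_force": force on a finger pad.
Only numpy, scipy, OpenCV 4.12 (cv2) and the standard library are available. Lean on these libraries where they do the work, as an engineer would, in place of code of your own. Each camera call takes 0.05 s, during which the arm holds its last target. There are 200 camera calls.

## Working session

There is one attempt and no reset: what is moved stays moved. The work goes in short steps, each a Python script; the robot and the scene stay as the last script left them, time stands still between calls to the robot, and variables do not carry over. Pictures are saved under pics/ and viewed, at most 14 in all, crops included, and the job is handed in when it is done.

```bash
ls; mkdir -p pics
python3 - <<'E'
from workcell import *
import cv2,numpy as np
for n in("top","side"):
    c=camera(n); cv2.imwrite(f"pics/{n}0.png",c["image"]); np.savez(f"{n}0.npz",**c)
    print(n,c["fx"],c["fy"],c["cx"],c["cy"],[k for k in c]); print(np.round(c["cam_to_world"],3))
s=read_state(); print(s["time"],s["tool_rot"],s["finger_gap"],grip_point_offset)
E
```

```text
pics
top 512.5961140611846 512.5961140611846 320.7371128698559 201.5669311483752 ['image', 'range_z', 'fx', 'fy', 'cx', 'cy', 'cam_to_world']
[[ 2.000000e-02  9.820000e-01 -1.880000e-01  3.626050e+02]
 [-1.000000e+00  2.400000e-02  1.900000e-02 -3.470900e+01]
 [ 2.300000e-02  1.880000e-01  9.820000e-01  1.267349e+03]
 [ 0.000000e+00  0.000000e+00  0.000000e+00  1.000000e+00]]
side 434.4950448533533 434.4950448533533 319.6082151374519 206.10248520819107 ['image', 'range_z', 'fx', 'fy', 'cx', 'cy', 'cam_to_world']
[[ 9.98000e-01  3.80000e-02 -4.00000e-02  5.34093e+02]
 [-5.50000e-02  7.77000e-01 -6.27000e-01 -7.24385e+02]
 [ 8.00000e-03  6.28000e-01  7.78000e-01  9.47695e+02]
 [ 0.00000e+00  0.00000e+00  0.00000e+00  1.00000e+00]]
0.1 [[ 9.06118115e-01  4.23024550e-01 -4.36826529e-04]
 [ 4.23024775e-01 -9.06117689e-01  8.79146109e-04]
 [-2.39158573e-05 -9.81398660e-04 -9.99999518e-01]] 85.49807699140695 -18.700000000000003
```

View pics/top0.png

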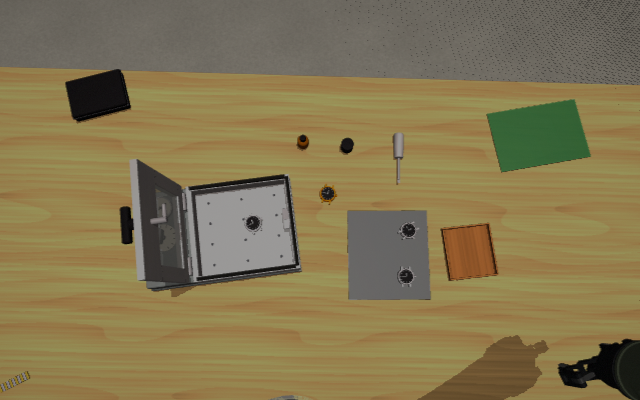

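View pics/side0.png

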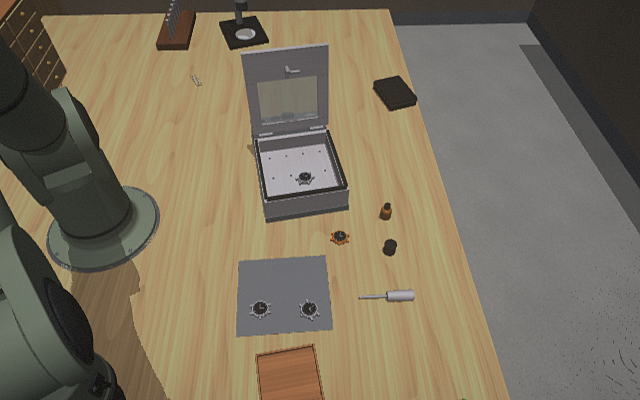

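Candidates for "a watch case" in the top view:
- (253,222), steel, in the chamber: this is case0, tested.
- (408,230) and (405,276), steel, on the mat: the two waiting cases.
- (327,193), orange, on the bench: the look-alike, to be left alone.

Next I'll check these in a close crop and measure.

```bash
cat > vis.py <<'E'
import numpy as np,cv2
def ray(c,uv,z):
    uv=np.atleast_2d(uv).astype(float);T=c["cam_to_world"]
    d=np.c_[(uv[:,0]-c["cx"])/c["fx"],-(uv[:,1]-c["cy"])/c["fy"],-np.ones(len(uv))]@T[:3,:3].T
    o=T[:3,3];return o+d*((z-o[2])/d[:,2])[:,None]
def cloud(c):
    T=c["cam_to_world"];v,u=np.mgrid[:400,:640];r=c["range_z"]
    p=np.stack([(u-c["cx"])/c["fx"]*r,-(v-c["cy"])/c["fy"]*r,-r],-1)
    w=p@T[:3,:3].T+T[:3,3]; w[r==0]=np.nan; return w
def proj(c,P):
    T=c["cam_to_world"];q=(np.atleast_2d(P)-T[:3,3])@T[:3,:3]
    return np.c_[c["cx"]+c["fx"]*q[:,0]/-q[:,2],c["cy"]-c["fy"]*q[:,1]/-q[:,2]]
E
python3 - <<'E'
import numpy as np,cv2
from vis import *
t=dict(np.load("top0.npz"));s=dict(np.load("side0.npz"))
def crop(c,u,v,h=20):return cv2.resize(c["image"][v-h:v+h,u-h:u+h],(200,200),interpolation=cv2.INTER_CUBIC)
a=np.hstack([crop(t,*p) for p in[(253,222),(408,230),(405,276),(327,193)]])
b=np.hstack([crop(s,*p) for p in[(305,178),(310,310),(260,310),(340,238)]])
cv2.imwrite("pics/crops.png",np.vstack([a,b]))
w=cloud(t)
z=w[...,2]
print("z bench",np.nanmedian(z[300:330,200:300]),"mat",np.nanmedian(z[240:260,360:390]),"floor",np.nanmedian(z[240:255,210:240]))
for n,uv,zz in[("case0",(253,222),52),("m1",(408,230),14),("m2",(405,276),14),("orange",(327,193),12)]:print(n,ray(t,uv,zz).round(1))
for n,uv,zz in[("case0",(305,178),52),("m1",(310,310),14),("m2",(260,310),14),("orange",(340,238),12)]:print("side",n,ray(s,uv,zz).round(1))
m=((z>78)&(z<95)).astype(np.uint8);m[:, :185]=0;m[:,310:]=0;m[:165]=0;m[300:]=0
p=w[m>0][:,:2].astype(np.float32);print("rim",len(p),cv2.minAreaRect(p))
h=cv2.cvtColor(t["image"],cv2.COLOR_BGR2HSV)
g=((h[...,1]>130)&(h[...,0]<15)).astype(np.uint8);g[:,:435]=0;g[:,505:]=0;g[:215]=0;g[290:]=0
k=cv2.findContours(cv2.morphologyEx(g,cv2.MORPH_CLOSE,np.ones((5,5))),0,2)[0];k=max(k,key=cv2.contourArea)[:,0]
print("tray",cv2.minAreaRect(ray(t,k,16)[:,:2].astype(np.float32)))
# lid points
L=w[165:285,135:186].reshape(-1,3);L=L[(L[:,2]>100)];print("lid",len(L),L.min(0),L.max(0))
E
```

```text
z bench -0.732921115202771 mat 1.1781181173555524 floor 38.88772292161184
case0 [[542.2 103.2  52. ]]
m1 [[ 537.  -275.7   14. ]]
m2 [[ 424. -267.   14.]]
orange [[625.8 -73.6  12. ]]
side case0 [[545.3  99.8  52. ]]
side m1 [[ 543.4 -279.8   14. ]]
side m2 [[ 428.  -273.9   14. ]]
side orange [[630.  -80.3  12. ]]
rim 1979 ((526.053466796875, 129.3685302734375), (224.7710418701172, 251.50497436523438), 8.762659072875977)
tray ((487.981689453125, -426.0326232910156), (129.00148010253906, 122.08501434326172), 7.7490153312683105)
lid 5280 [390.86732971 238.47404274 100.08547109] [617.12874329 293.77797559 343.99810275]
```

View pics/crops.png

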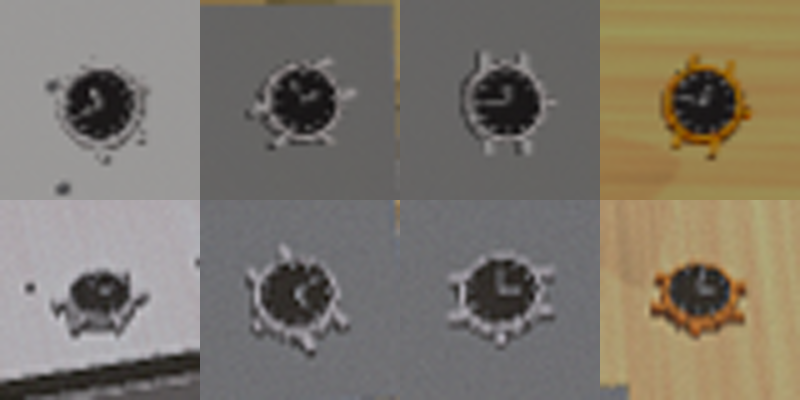

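The crops confirm the choice: steel cases in the chamber and two on the mat, and the fourth crop is the orange look-alike. Next come precise poses from the dial blob centroid, the phase of the lug ring, and the tester frame from the rim and lid depth.

```bash
cat >> vis.py <<'E'
def case_pose(c,xy,sup,R=35):
    """dial centroid near xy (support height sup) and lug axis angle (mod pi), in world"""
    g=cv2.cvtColor(c["image"],cv2.COLOR_BGR2GRAY).astype(np.float32)
    def rect(x0,y0,z,h=40):   # metric patch, 0.5 mm / px ; row->x, col->y
        X,Y=np.mgrid[-h:h:.5,-h:h:.5]
        uv=proj(c,np.c_[X.ravel()+x0,Y.ravel()+y0,np.full(X.size,z)]).astype(np.float32).reshape(*X.shape,2)
        return X,Y,cv2.remap(g,uv,None,cv2.INTER_CUBIC)
    x,y=xy
    for _ in range(4):
        X,Y,p=rect(x,y,sup+11.5); m=(p<65)&(np.hypot(X,Y)<(R if _==0 else 22)); 
        x+=X[m].mean();y+=Y[m].mean()
    X,Y,p=rect(x,y,sup+4.5); r=np.hypot(X,Y);a=np.arctan2(Y,X);bg=np.median(p[(r>30)&(r<38)])
    ring=(r>23.5)&(r<27.5);w=np.abs(p-bg)[ring];w=np.clip(w-8,0,60);s=(w*np.exp(2j*a[ring])).sum()
    return np.array([x,y]),np.angle(s)/2,abs(s)/w.sum(),m.sum()*.25
E
cat > meas.py <<'E'
import numpy as np,cv2
from vis import *
t=dict(np.load("top0.npz"));s=dict(np.load("side0.npz"))
for n,xy,sup in[("case0",(543,102),40),("m1",(540,-277),2),("m2",(426,-270),2),("orange",(628,-76),0)]:
    for c in(t,s):
        q=case_pose(c,xy,sup);print(n,q[0].round(1),round(q[1],3),round(q[2],2),q[3])
for nm,c in(("top",t),("side",s)):
    w=cloud(c);z=w[...,2]
    L=w[(w[...,0]>360)&(w[...,0]<640)&(w[...,1]>225)&(w[...,1]<340)&(z>130)]
    for _ in range(6):
        o=np.median(L,0);n=np.linalg.svd(L-L.mean(0),full_matrices=False)[2][2];d=(L-L.mean(0))@n;L=L[abs(d)<max(2,2*d.std())] if d.std()>1.5 else L
    n*=np.sign(n[1]);print(nm,"lid n",n.round(3),"res",d.std(),"theta(deg)",np.degrees(np.arctan2(-n[0],n[1])),"angle",np.pi/2+np.arctan2(-n[2],np.hypot(n[0],n[1])))
    m=(z>80)&(z<90)&(w[...,0]>380)&(w[...,0]<680)&(w[...,1]>-20)&(w[...,1]<232)
    p=w[m][:,:2]
    for th in map(np.radians,(6,7,8,8.8)):
        ex=np.array([np.cos(th),np.sin(th)]);ey=np.array([-ex[1],ex[0]])
        u,v=p@ex,p@ey;k=v<np.percentile(v,85)
        print(nm,np.degrees(th).round(1),"u",np.percentile(u[k],[.5,99.5]).round(1),"vmin",np.percentile(v,[.5,1]).round(1),"u width",np.ptp(np.percentile(u[k],[.5,99.5])).round(1),"centre",(ex*np.percentile(u[k],[.5,99.5]).mean()+ey*(np.percentile(v,.5)+122)).round(1))
E
python3 meas.py
```

```text
case0 [541.2 103.9] 0.914 0.61 703.25
case0 [544.1 107. ] 0.647 0.29 606.75
m1 [ 537.1 -276.5] -0.929 0.64 738.75
m1 [ 540.  -275.1] -0.978 0.49 620.5
m2 [ 424.2 -269.5] 0.197 0.58 705.25
m2 [ 426.5 -268. ] -0.029 0.4 617.5
orange [625.5 -74.6] -0.067 0.62 770.75
orange [628.5 -72.5] -0.111 0.4 618.0
top lid n [-0.154  0.985 -0.081] res 1.350837212869656 theta(deg) 8.869288545869786 angle 1.651889187396059
top 6.0 u [420.6 652.1] vmin [-56.  -55.5] u width 231.5 centre [526.5 121.7]
top 7.0 u [423.3 651.3] vmin [-63.8 -63.4] u width 228.0 centre [526.2 123.2]
top 8.0 u [426.  650.8] vmin [-71.7 -71.4] u width 224.9 centre [526.2 124.8]
top 8.8 u [427.4 651.4] vmin [-78.4 -78.3] u width 224.0 centre [526.4 125.7]
side lid n [-0.155  0.985 -0.078] res 1.8070421525480247 theta(deg) 8.918460545512996 angle 1.648583207358501
side 6.0 u [423.3 654.6] vmin [-59.3 -58.9] u width 231.3 centre [529.4 118.7]
side 7.0 u [426.  653.8] vmin [-67.2 -66.6] u width 227.9 centre [529.2 120.2]
side 8.0 u [428.4 652.9] vmin [-75.1 -74.8] u width 224.5 centre [528.9 121.6]
side 8.8 u [429.9 652.3] vmin [-82.1 -82. ] u width 222.4 centre [528.7 122.2]
```

Run:
```python
import numpy as np,cv2
from vis import *
t=dict(np.load("top0.npz"));s=dict(np.load("side0.npz"))
rows=[]
for c in(t,s):
    out=[]
    for xy,sup,a0 in[((543,102),40,.6),((540,-277),2,-.95),((426,-270),2,.08)]:
        xy=case_pose(c,xy,sup)[0]
        h=33;V,U=np.mgrid[-h:h:.25,-h:h:.25]   # up=+x, left=+y
        uv=proj(c,np.c_[xy[0]-V.ravel(),xy[1]-U.ravel(),np.full(V.size,sup+4.5)]).astype(np.float32).reshape(*V.shape,2)
        p=cv2.remap(c["image"],uv,None,cv2.INTER_CUBIC);o=len(p)//2
        p=cv2.normalize(p,None,0,255,cv2.NORM_MINMAX)
        for sg in(1,-1):
            for k in(-.37,.37):
                d=26.3*4*sg;q=(int(o-d*np.sin(a0+k)),int(o-d*np.cos(a0+k)));cv2.circle(p,q,3,(0,0,255),1)
        out.append(p)
    rows.append(np.hstack(out))
cv2.imwrite("pics/rect.png",np.vstack(rows))
```

```text
(no output)
```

View pics/rect.png

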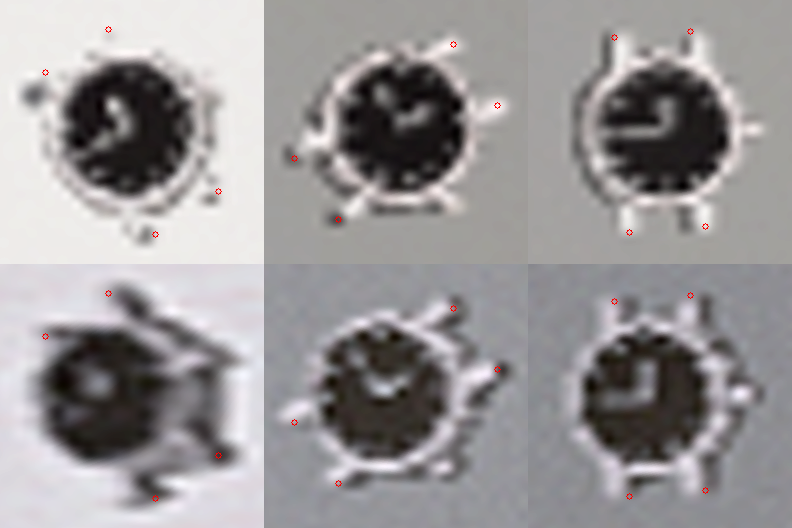

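```bash
cat > rob.py <<'E'
from workcell import *
import numpy as np
TH=np.radians(8.85);C=np.array([527.5,124.0]);TRAY=np.array([488.5,-425.5])
EX=np.array([np.cos(TH),np.sin(TH)]);EY=np.array([-EX[1],EX[0]])
def tw(x,y,z): return np.r_[C+EX*x+EY*y,z]       # tester -> world
def down(phi):                                    # tool down, fingers closing along phi
    y=np.array([np.cos(phi),np.sin(phi),0]);z=np.array([0,0,-1.]);return np.c_[np.cross(y,z),y,z]
def best(p,phi):                                  # the half-turn that keeps the last joint most central
    c=[(abs(q[6]),f) for f in(phi,phi+np.pi,phi-np.pi) if (q:=inverse_kinematics(p,down(f))) is not None]
    return down(min(c,key=lambda v:v[0])[1])
def gap(): return round(float(read_state()["finger_gap"]),1)
def pick(xy,phi,sup,hover=200):
    p=np.r_[xy,hover];movep(p,best(p,phi));movel([*xy,sup+25]);movel([*xy,sup+.5],max_speed=50)
    clamp();g=gap();movel([*xy,hover],max_speed=120);print("pick gap",g,"lifted",gap(),"t",read_state()["time"]);return gap()
def place(xy,phi,sup,hover=200):
    p=np.r_[xy,hover];movep(p,best(p,phi));print("before place gap",gap())
    movel([*xy,sup+20]);hit=movel([*xy,sup+.5],max_speed=40,guard=6);print("hit",hit,read_state()["eef_pos"].__getitem__(2))
    open_gripper();movel([*xy,hover]);print("t",read_state()["time"])
E
python3 - <<'E'
from rob import *
import cv2
print(pick((542.6,105.5),.54,40))
cv2.imwrite("pics/held.png",camera("side")["image"][100:300,200:500])
E
```

```text
pick gap 44.5 lifted 44.2 t 6.35
44.2
```

Run:
```python
import cv2
i=cv2.imread("pics/held.png");cv2.imwrite("pics/held2.png",cv2.resize(i,None,fx=2.6,fy=2.6,interpolation=cv2.INTER_CUBIC))
```

```text
(no output)
```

View pics/held2.png

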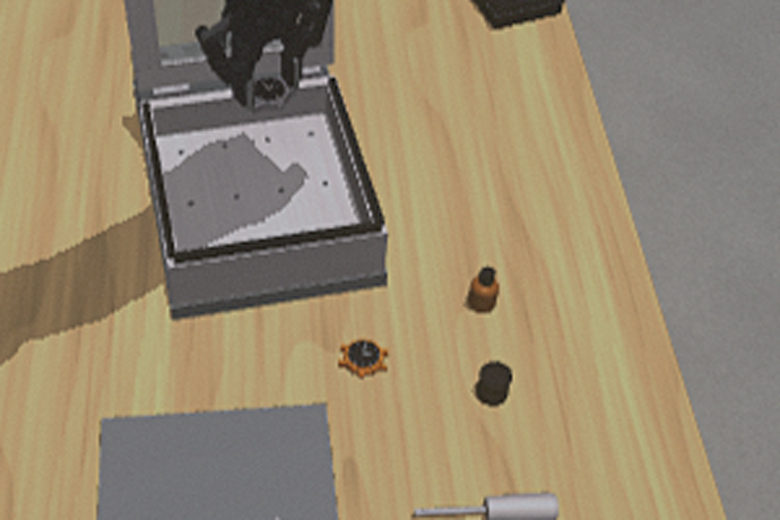

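The case is held flat between the fingers at (270,90), and the chamber is empty. I'll place it in the tray, then move both mat cases.

Run:
```python
from rob import *
import cv2
place(TRAY,TH,4)
movep([440,-380,300],best([440,-380,300],TH))
from vis import *
t,s=camera("top"),camera("side");np.savez("t1.npz",**t);np.savez("s1.npz",**s)
for n,xy,sup in[("tray",TRAY,4),("m1",(538,-276),2),("m2",(425,-269),2)]:
    for c in(t,s):
        try:q=case_pose(c,xy,sup);print(n,q[0].round(1),round(q[1],3),round(q[2],2),q[3])
        except Exception as e:print(n,e)
cv2.imwrite("pics/top1.png",cv2.resize(t["image"][120:320,120:540],None,fx=1.9,fy=1.9))
```

```text
before place gap 44.4
hit True 5.45829833456575
t 12.0667
tray [ 485.1 -426.9] 0.098 0.47 745.75
tray [ 488.7 -426.5] 0.143 0.51 516.25
m1 [ 537.3 -276.6] -0.933 0.63 711.75
m1 [ 539.7 -275. ] -0.988 0.49 501.75
m2 [ 423.5 -271. ] 0.91 0.15 754.0
m2 [ 426.4 -268.5] 0.932 0.13 571.0
```

View pics/top1.png

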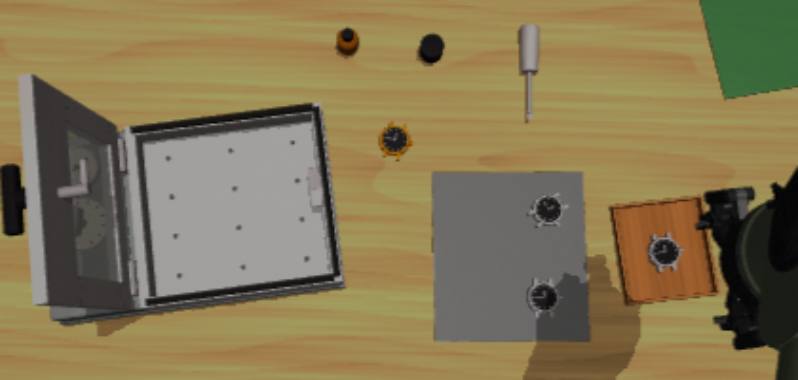

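The tested case sits flat in the tray at (665,250), and the mat cases at (547,208) and (543,295) haven't moved.

```bash
cat > look.py <<'E'
from rob import *
from vis import *
def look(i,items):
    t,s=camera("top"),camera("side");np.savez(f"t{i}.npz",**t);np.savez(f"s{i}.npz",**s)
    for n,xy,sup in items:
        for c in(t,s):
            try:q=case_pose(c,xy,sup);print(n,q[0].round(1),round(q[1],3),round(q[2],2),q[3])
            except Exception as e:print(n,"none",e)
    return t,s
E
python3 - <<'E'
from look import *
pick((538.5,-275.8),-.95,2)
place(tw(45,0,0)[:2],TH+np.pi/2,40)
print("target",tw(45,0,0))
movep([440,-60,330],best([440,-60,330],TH))
look(2,[("in",tw(45,0,0)[:2],40),("m2",(425,-269),2),("tray",TRAY,4)])
E
```

```text
pick gap 44.0 lifted 43.4 t 18.1917
before place gap 43.3
hit True 41.52196810945242
t 22.9583
target [571.96425249 130.92316764   0.        ]
in [567.7 128.8] -1.427 0.51 704.25
in [570.9 132.1] -1.514 0.58 557.75
m2 [ 424.  -269.7] 0.187 0.58 678.25
m2 [ 426.6 -268. ] 0.014 0.39 593.75
tray [ 485.1 -426.9] 0.103 0.46 745.0
tray [ 488.7 -426.3] 0.128 0.52 598.5
```

Run:
```python
from look import *
pick((425.5,-268.6),.06,2)
place(tw(-45,0,0)[:2],TH+np.pi/2,40)
print("target",tw(-45,0,0))
movep([440,-130,400],best([440,-130,400],TH))
t,s=look(3,[("a",tw(45,0,0)[:2],40),("b",tw(-45,0,0)[:2],40),("tray",TRAY,4)])
a=cv2.resize(t["image"][120:320,110:510],(800,400));b=cv2.resize(s["image"][30:230,200:400],(400,400))
cv2.imwrite("pics/top3.png",a);cv2.imwrite("pics/side3.png",cv2.resize(b,(600,600)))
```

```text
pick gap 44.3 lifted 44.4 t 29.3
before place gap 43.7
hit True 41.3979144306411
t 34.0083
target [483.03574751 117.07683236   0.        ]
a [567.7 128.7] -1.423 0.51 693.75
a [570.9 132.2] -1.511 0.58 557.0
b [480.  115.3] -1.511 0.16 681.25
b [483.7 118.7] -1.538 0.48 538.0
tray [ 485.4 -431.2] 0.085 0.88 520.5
tray [ 488.7 -426.4] 0.144 0.53 587.75
```

View pics/top3.png

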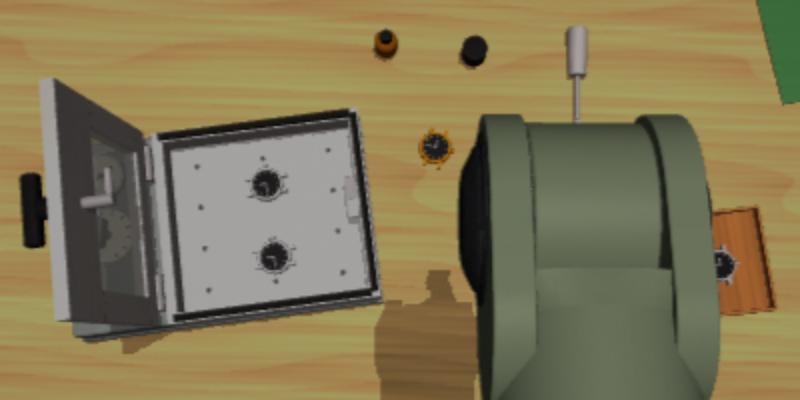

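View pics/side3.png

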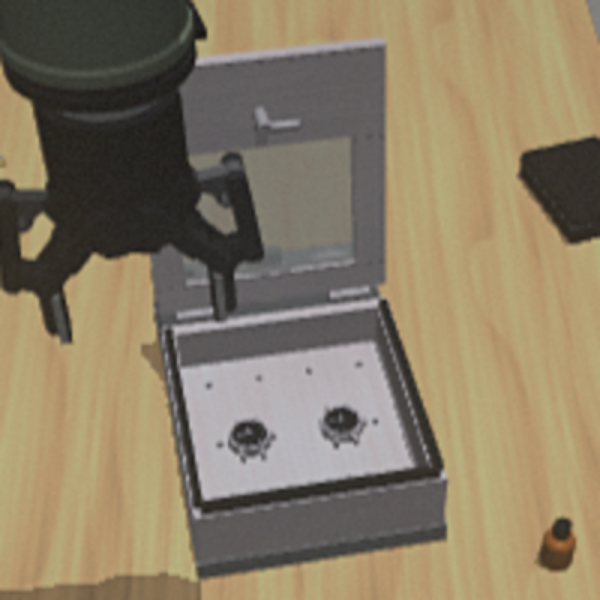

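Both waiting cases lie flat in the chamber at (265,184) and (273,256) in the top crop. The lid stands at about 1.65 rad with the latch bar parallel to x. Now I'll push the lid shut with closed fingers from behind.

```bash
cat > lid.py <<'E'
from rob import *
X=-75;HALF=11
def tip(th,r=235):
    n=np.array([np.sin(th),np.cos(th)]);d=np.array([-np.cos(th),np.sin(th)])
    q=np.array([128,90])+r*d+14*n;return tw(X,q[0]+HALF,q[1])
E
python3 - <<'E'
from lid import *
import numpy as np
clamp()
p=tip(1.65);a=p+np.r_[EY*30,0];R=best(a,TH)
h=a+[0,0,110]
mid=tw(-75,20,460);movep(mid,best(mid,TH));movel(h);movel(a,max_speed=80)
print(read_state()["eef_pos"],read_state()["qpos"])
for th in np.arange(1.65,.3,-.12):
    hit=movel(tip(th),guard=30,max_speed=120);f=np.array(read_state()["ft_force"]).round(1)
    print(round(th,2),hit,f)
    if hit:break
print(read_state()["time"])
E
```

```text
[422.49190349 311.76656511 323.52305184] [ 0.08822803  0.4754304  -1.16854853  1.70314474  0.456807    1.27089463
 -1.02579581]
1.65 False [-0.8  0.5  0.5]
1.53 False [ 0.  -0.3 -0.4]
1.41 False [-0.3  0.7 -0.6]
1.29 False [ 0.2  0.5 -0.2]
1.17 False [0.8 0.1 0.1]
1.05 False [ 0.3  0.5 -0.1]
0.93 False [-0.2  0.5  0.3]
0.81 False [-0.2 -0.3 -0.8]
0.69 False [ 0.1  0.6 -0.1]
0.57 False [-0.6  0.4  0.5]
0.45 False [-0.4  0.6  0.1]
0.33 False [0.2 0.5 0.6]
44.6583
```

Run:
```python
from look import *
s=camera("side");cv2.imwrite("pics/lid1.png",cv2.resize(s["image"][0:250,150:450],(720,600)))
```

```text
(no output)
```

View pics/lid1.png

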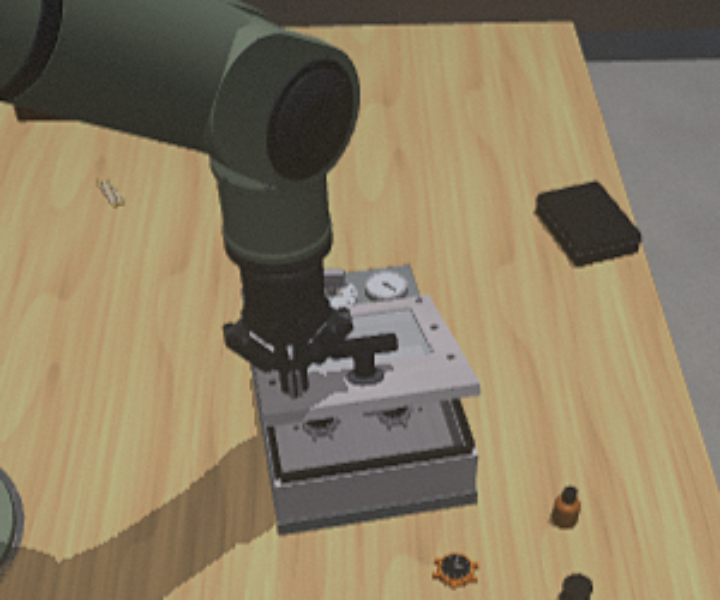

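The lid followed to about 0.33 rad with the fingertip on its left front, and both cases are still flat below. I'll shift the contact further from the handle and finish the closing.

Run:
```python
from look import *
import lid
p=read_state()["eef_pos"];movel([p[0],p[1],p[2]+15])
lid.X=-88
movel(lid.tip(.33,246)+[0,0,15]);
for th in (.3,.2,.1,.04,.02,.005,-.005):
    hit=movel(lid.tip(th,246),guard=25,max_speed=60);f=np.array(read_state()["ft_force"]).round(1)
    print(th,hit,f,read_state()["eef_pos"][2])
    if hit:break
p=read_state()["eef_pos"];movel([p[0],p[1],280]);
q=[440,-130,400];movep(q,best(q,TH));open_gripper()
t,s=camera("top"),camera("side");w=cloud(t);np.savez("t4.npz",**t);np.savez("s4.npz",**s)
for x,y in((-80,-20),(80,-20),(-80,-100),(80,-100),(-80,90),(80,90)):
    u=proj(t,tw(x,y,106))[0].astype(int);print(x,y,np.nanmedian(w[u[1]-2:u[1]+3,u[0]-2:u[0]+3,2]).round(1))
cv2.imwrite("pics/lid2.png",np.hstack([cv2.resize(t["image"][140:320,110:330],None,fx=1.8,fy=1.8),cv2.resize(s["image"][60:240,210:390],None,fx=1.8,fy=1.8)]))
print(read_state()["time"])
```

```text
0.3 False [ 0.4 -0.   0.3] 175.81594221890617
0.2 False [ 0.6  0.8 -1.2] 152.4720309931172
0.1 False [-1.  -0.8  0.7] 128.3529492020986
0.04 False [-0.3  0.3  0.1] 113.51792725009696
0.02 False [ 0.3  0.3 -1.2] 108.77629556371366
0.005 False [-1.4 -0.9  6.2] 105.32403818495871
-0.005 False [-10.2  -1.4  38.6] 103.8242644974937
-80 -20 103.0
80 -20 103.5
-80 -100 106.3
80 -100 105.9
-80 90 102.3
80 90 101.4
50.9833
```

View pics/lid2.png

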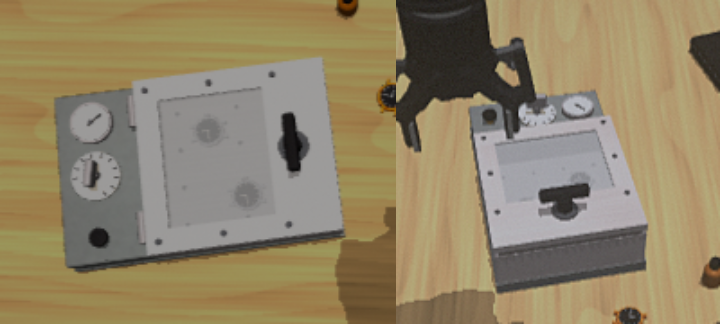

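The lid rests shut at about 0.02 rad. The handle is at (291,142) and the timer key at (91,173). Both cases show flat through the window; the one at (207,130) was knocked about 4 cm toward the hinge but is still within bounds. Next I'll turn the latch.

```bash
cat > turn.py <<'E'
from look import *
def choose(p,phi,dphi):
    """start yaw (phi or a half turn away) for which the whole turn by dphi is in range, most centred"""
    c=[]
    for f in(phi,phi+np.pi,phi-np.pi):
        qs=[inverse_kinematics(p,down(f+k*dphi)) for k in np.linspace(0,1,5)]
        if all(q is not None for q in qs):
            j=np.array(qs)[:,6];c.append((abs(j).max(),f,j.round(2)))
    b=min(c,key=lambda v:v[0]);print("q7",b[2]);return b[1]
def rot(p,f,d0,d1,dz=0,step=.15):
    for d in np.linspace(d0,d1,max(2,int(abs(d1-d0)/step)+1))[1:]:
        movel(np.asarray(p)+[0,0,dz*(d-d0)/(d1-d0)],down(f+d),max_speed=60)
E
python3 - <<'E'
from turn import *
t,s=dict(np.load("t4.npz")),dict(np.load("s4.npz"))
# bar and key centres in the two views
for c,n in((t,"t"),(s,"s")):
    g=c["image"].max(2)
    for nm,P in(("bar",tw(0,-74,152)),("key",tw(0,185,114))):
        u=proj(c,P)[0];print(n,nm,u.round(1),P.round(1))
    u=proj(c,tw(0,-74,146))[0].astype(int);h=18;m=(g[u[1]-h:u[1]+h,u[0]-h:u[0]+h]<45).astype(np.uint8)
    k=max(cv2.findContours(m,0,2)[0],key=cv2.contourArea);mm=cv2.moments(k)
    uv=np.array([mm["m10"]/mm["m00"],mm["m01"]/mm["m00"]])+u-h;print(" bar blob",uv,ray(c,uv,148).round(1),mm["m00"])
p=tw(0,-74,220);f=choose(p,TH+np.pi/2,-1.62);movep(p,down(f));t0=read_state()["time"]
rot(p,f,0,-.3);print("rot .3 takes",read_state()["time"]-t0);rot(p,f,-.3,0)
E
```

```text
t bar [271.9 217.3] [538.9  50.9 152. ]
t key [158.4 234.8] [499.  306.8 114. ]
 bar blob [271.48861789 218.88292683] [[535.9  51.9 148. ]] 205.0
s bar [302.4 165.6] [538.9  50.9 152. ]
s key [286.7 113.2] [499.  306.8 114. ]
 bar blob [315.66666667 166.5       ] [[572.7  49.9 148. ]] 1.0
q7 [ 0.79  0.43  0.07 -0.29 -0.64]
rot .3 takes 0.6000000000000014
```

Run:
```python
from turn import *
f=choose(tw(0,-74,220),TH+np.pi/2,-1.62)
p=tw(0,-74,131);print("guard",movel(p,max_speed=60,guard=15))
clamp();print("gap",gap(),read_state()["ft_force"])
rot(p,f,0,-.7);print(read_state()["torque"],gap())
rot(p,f,-.7,-1.3,dz=-3);print(read_state()["torque"],gap())
rot(p-[0,0,3],f,-1.3,-1.61);print(read_state()["torque"],read_state()["ft_force"],gap())
open_gripper();movel(tw(0,-74,230))
q=tw(-40,-260,400);movep(q,best(q,TH))
t,s=camera("top"),camera("side");np.savez("t5.npz",**t);np.savez("s5.npz",**s);w=cloud(t)
for x,y in((-80,-20),(80,-20),(-80,-100),(80,-100),(-80,90),(80,90)):
    u=proj(t,tw(x,y,104))[0].astype(int);print(x,y,np.nanmedian(w[u[1]-2:u[1]+3,u[0]-2:u[0]+3,2]).round(1))
cv2.imwrite("pics/latch.png",np.hstack([cv2.resize(t["image"][140:320,110:330],None,fx=1.8,fy=1.8),cv2.resize(s["image"][60:240,210:390],None,fx=1.8,fy=1.8)]))
print(read_state()["time"])
```

```text
q7 [ 0.79  0.44  0.08 -0.27 -0.62]
guard False
gap 14.6 [-1.64292414 12.72649768 -0.5503264 ]
[ 3.47455409  0.1355881  -0.02573917] 14.7
[ 3.49187482  0.09860063 -0.0316307 ] 14.4
[ 3.74467094 -0.57151841 -0.07346523] [ 3.50469277 17.84895355  7.29624961] 14.6
-80 -20 100.7
80 -20 101.4
-80 -100 104.4
80 -100 103.4
-80 90 101.3
80 90 102.0
61.25
```

View pics/latch.png

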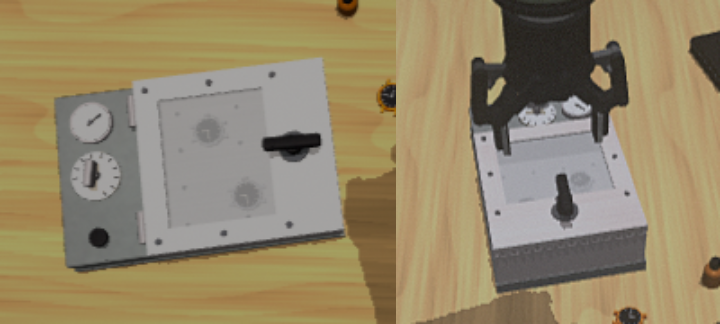

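The handle now lies along y, from (265,143) to (320,140), and the lid's front has dropped about 2 mm. I'll locate the key by depth and check how high the gauge and nozzle are.

Run:
```python
from turn import *
for k in("t5","s4","t4"):
    c=dict(np.load(k+".npz"));w=cloud(c);d=w[...,:2]-C;x=d@EX;y=d@EY;z=w[...,2]
    m=(abs(x)<25)&(abs(y-185)<25)&(z>98)&(z<122)
    P=np.c_[x[m],y[m]].astype(np.float32)
    print(k,"key local",len(P),P.mean(0),cv2.minAreaRect(P),np.percentile(z[m],[5,50,95]))
    m=(abs(x)<115)&(y>135)&(y<236)&(z>80)&(z<400)&~((abs(x)<25)&(abs(y-185)<25))
    for a in range(-110,110,20):
        q=m&(x>=a)&(x<a+20)
        if q.sum()>4:print("  x",a,"n",q.sum(),"y",np.percentile(y[q],[2,98]).round(),"zmax",np.percentile(z[q],98).round(0))
```

```text
t5 key local 90 [ -1.4602866 184.94054  ] ((-1.1332883834838867, 185.86248779296875), (10.85326862335205, 33.64645767211914), 81.16519927978516) [ 99.33973444 110.84867185 115.14408674]
  x -110 n 6 y [179. 191.] zmax 91.0
  x -90 n 84 y [161. 197.] zmax 93.0
  x 30 n 13 y [171. 195.] zmax 84.0
  x 50 n 58 y [139. 207.] zmax 89.0
  x 70 n 64 y [160. 208.] zmax 84.0
  x 90 n 7 y [177. 200.] zmax 83.0
s4 key local 44 [  7.3939543 180.52368  ] ((3.461918830871582, 184.67535400390625), (17.215667724609375, 30.476417541503906), 77.50530242919922) [ 98.49838526 107.10448907 115.65827754]
  x -90 n 42 y [173. 194.] zmax 93.0
  x -70 n 5 y [180. 190.] zmax 92.0
  x 30 n 9 y [174. 198.] zmax 85.0
  x 50 n 56 y [160. 209.] zmax 86.0
  x 70 n 60 y [160. 210.] zmax 85.0
  x 90 n 12 y [171. 197.] zmax 85.0
t4 key local 91 [ -2.0650382 185.04723  ] ((-1.0777626037597656, 186.17593383789062), (10.723055839538574, 33.806766510009766), 81.2676010131836) [100.27838401 111.22233402 115.74499139]
  x -110 n 5 y [183. 190.] zmax 96.0
  x -90 n 87 y [164. 196.] zmax 94.0
  x 30 n 16 y [172. 197.] zmax 83.0
  x 50 n 62 y [141. 206.] zmax 89.0
  x 70 n 68 y [164. 208.] zmax 84.0
  x 90 n 9 y [177. 199.] zmax 82.0
```

The wing stands about 0.16 rad clockwise of zero, and nothing on the panel rises above about 95 mm. I'll wind in three regrasps.

Run:
```python
from turn import *
K=tw(-.5,185.3,0)
hi,lo=K+[0,0,150],K+[0,0,90.]
a=.157;first=True
for d in(1.55,1.55,1.53):
    f=choose(hi,TH+np.pi/2-a,-d)
    if first: q=K+[0,0,300];movep(q,down(f));first=False;movel(hi)
    else: movep(hi,down(f))
    print("guard",movel(lo,max_speed=60,guard=15));clamp();print("gap",gap(),np.round(read_state()["ft_force"],1))
    rot(lo,f,0,-d);st=read_state();print("turned",gap(),np.round(st["ft_force"],1),np.round(st["torque"],2))
    a+=d;open_gripper();movel(hi)
movel(K+[0,0,300]);q=tw(-40,-260,400);movep(q,best(q,TH))
t,s=camera("top"),camera("side");np.savez("t6.npz",**t);np.savez("s6.npz",**s)
w=cloud(t);dd=w[...,:2]-C;x=dd@EX;y=dd@EY;z=w[...,2];m=(abs(x)<25)&(abs(y-185)<25)&(z>98)&(z<122)
print(cv2.minAreaRect(np.c_[x[m],y[m]].astype(np.float32)))
cv2.imwrite("pics/key.png",np.hstack([cv2.resize(t["image"][140:320,110:330],None,fx=2,fy=2),cv2.resize(t["image"][200:290,430:510],(320,360))]))
print(read_state()["time"])
```

```text
q7 [ 0.33 -0.04 -0.42 -0.8  -1.2 ]
guard False
gap 8.4 [ 0.5  8.7 -3.8]
turned 8.7 [ 16.4  21.5 -19.7] [ 4.63 -3.25 -0.04]
q7 [1.75 1.39 1.04 0.7  0.36]
guard False
gap 8.5 [11.5  1.6 -2.3]
turned 8.6 [ 3.3 10.9 -5.8] [ 2.43 -0.69 -0.07]
q7 [ 0.35  0.01 -0.32 -0.65 -0.98]
guard False
gap 8.8 [ 1.8  9.4 -2.6]
turned 8.7 [ 15.1  21.  -17.7] [ 4.42 -3.05  1.66]
((-1.2452950477600098, 185.8085479736328), (33.17885208129883, 10.613175392150879), 88.99856567382812)
88.1917
```

View pics/key.png

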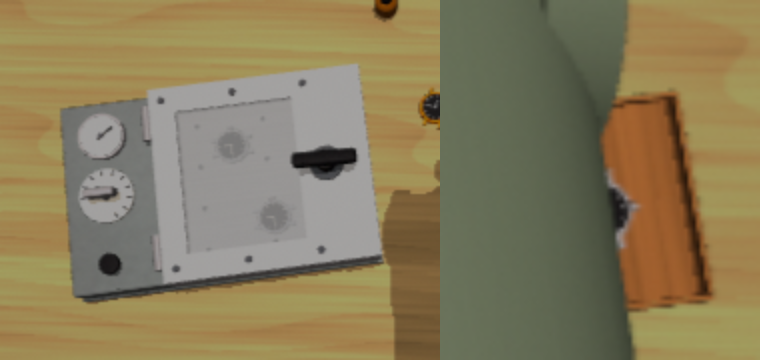

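The wing now lies along y, at the stop (counter-torque 1.7 N m), and the handle is still home. I'll check the tray and chamber numerically with the arm clear, then hand in.

Run:
```python
from look import *
q=[450,-130,400];movep(q,best(q,TH));wait(.5)
for c in(camera("side"),camera("top")):
    print("tray",case_pose(c,(488,-426),4))
c=camera("side");w=cloud(c);u=proj(c,[[488,-426,16]])[0].astype(int)
print("case top z",np.nanmedian(w[u[1]-3:u[1]+4,u[0]-3:u[0]+4,2]))
print(read_state()["time"],finish_job())
```

```text
tray (array([ 488.72181088, -426.31303526]), np.float64(0.1161317434191495), np.float64(0.5218889701588575), np.float64(601.0))
tray (array([ 485.07424696, -430.28495868]), np.float64(0.03723048265998964), np.float64(0.8100017758914525), np.float64(588.5))
case top z 17.149169305735995
the job is handed in; nothing more can be done
89.25 None
```

The job is handed in at 89 s of the 210 s limit; no verdict came back. By my camera checks, the tested case lies in the tray and both waiting cases lie flat in the chamber (one was knocked about 4 cm but stayed inside). The latch is fully turned and the lid looks drawn tight (its front edge dropped about 2 mm, as closely as the cameras could show), and the timer key is wound to its stop.

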